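Find the hidden index notch of an indexing head by feel and lock it

ROBOT

A 7-joint arm with a two-finger parallel gripper is mounted at the origin on a cart in front of the work surface, level with it; the furniture and walls round the work are solid. World frame = base frame: x ahead of the robot, y to its left, z up, the work surface at z = 0. Lengths are in mm, angles in rad, forces in N, time in s.
With the tool pointing down it reaches from about 400 to 875 mm from the base axis. Payload 4.4 kg.
Tool frame: the origin (TCP) lies midway between the tips of the shut fingers; the grasp point (between the pads) lies 19 mm behind it (bot.grip_depth is the distance from the TCP to the grasp point, in mm); z points along the fingers, y is the line along which they close (so a half turn about z gives the same grasp; the last joint's range is limited). The gripper opens to 85 mm and grips with 20 to 120 N. Pads are 22 mm wide; open, the fingers measure 114 mm over their backs; the gripper's body (76 mm by 85 mm) begins 54 mm behind the grasp point. The pads swing forward as they close: fully open they stand 13 mm farther back than shut.
Start: joints at [-1.206, 0.628, 0.038, 1.517, -0.027, 0.996, -0.02], TCP at [271.417, 590.636, 231.313] pointing down, gripper open.
Joint ranges: [-3.06, 3.06], [-0.37, 2.12], [-1.25, 1.32], [0.18, 2.47], [-1.1, 4.24], [0.23, 1.98], [-2.94, 2.94]. Speed limits (rad/s): [2.57, 2.57, 3.14, 3.14, 3.14, 3.14, 3.14].

INTERFACE

Orientations are given as a unit quaternion [w, x, y, z].
In Python, from station import bot gives the robot as it stands. The module is installed in compiled form; this text tells all that it offers.
- The arm moves only by the tool drive_tool, never from a script. Its argument "series" is a list that holds one entry, the list of rows, each a list of 7 numbers: the finger opening in mm, from 0 to 85.4, then the shift along the tool's x, y, z in mm, then the turn, a rotation vector about the tool's x, y, z in degrees. In form: [[[jaw, tx, ty, tz, ax, ay, az], ...]]. A call has 1 to 20 rows; each row is the pose to reach, as a shift and turn from the pose commanded when the call began, along the tool's axes at that moment; what a row does not reach only later rows make up. A row lasts 1/12 s, in which the tool goes at most 41.7 mm and 7.16 degrees, less where a joint would pass 70% of its speed; a pose out of reach is approached as far as the arm can. A call with a gripper value outside its range is refused whole. The fingers move at their own pace and stop on an object; the grip force is fixed at half the most. Time passes only in rows, so rows that repeat a pose let the fingers close. It gives the time, the measured TCP pose, the force, the opening and the grip force at its end, in the units of the state.
- bot.observe(): the state, without advancing time (a new reading comes with each control period).
- bot.grab_frame(name): name is "scene" or "side" or "wrist"; returns a dict with "img" (400x640x3 uint8, blue, green, red), "mtx" (3x3 intrinsics, pixels), "D" ([k1, k2, p1, p2, k3] as OpenCV has them; the pictures are not rectified), "eye" and "orientation" of the camera in the world. Camera axes: x right, y down, z forward; pixel columns grow to the right and rows downward; lengths in mm; the calibration is good to about 2 mm. A picture is of the moment at which its call begins. There is no depth.
- bot.sign_off(): hands the job in; it is judged then, once.
Trained networks look in the newest picture that a camera, given by its name, has taken for a name from the list of things; names that differ only in an ending like _2 or _b are one class to them, and where a whole thing is asked for, a point or a joint stands for the part that bears it (a point fixed in the world has none). Each returns a list of dicts, best first, with "score" (0 to 1); they miss things now and then, are a little off and sometimes report something else, mostly with a low value. They report only what shows in the picture. A call takes as long as a camera call.
- bot.search_frame(camera, target): "rect" ([left, top, width, height] in pixels, round what is visible of it).
- bot.masks_of(camera, target): "region" (400x640 bool, what is visible of it) and "rect" ([left, top, width, height] in pixels, round what is visible of it).
- bot.mark_of(camera, target): "point" ([column, row] in pixels: a listed point, or the origin of a listed thing).
The state is a dict: "clock": time; "q": joint angles; "qd": joint speeds; "joint_torque": joint torques, N m; "ee_pos": TCP position; "tcp_rot": TCP orientation; "contact_force": force on the tool from outside, world axes, zero at the start; "torque": the same for the moment, N m; "opening": finger opening in mm; "finger_force": force on a finger pad.
Only numpy, scipy, OpenCV 4.12 (cv2) and the standard library are available. Lean on these libraries where they do the work, as an engineer would, in place of code of your own. Each camera call takes 0.05 s, during which the arm holds its last target. There are 200 camera calls.

TASK

Home the indexing head: grip its bar knob and turn it slowly clockwise (seen from above) until you feel the resistance dip as the hidden notch is reached, and leave it in the notch without running on to the knob's end stop. Then press the index pin gently, never harder than 25 N, until it is fully home, let go, and leave the things standing round the head where they are.

Things in the scene. Friction and masses are not known exactly. Their poses are not given: they have to be found in the camera images.
- index_head: round grey cast indexing head fixed to the bench; flange 216 mm, housing 190 mm across, top 45 mm above the bench. Origin: underside centre, on the knob's axis; z up; -x points to the pin. A hidden spring roller drops into a notch 0.2 rad wide: over its first half it drives the knob on with about 0.2 N m, past the middle it resists with 0.5 to 0.8. Let go within 0.05 of the middle, it stays in.
- index_knob (a joint): knob angle, rad: 0 at one end stop (bar along the head's x), grows clockwise seen from above, end stop at 1.75; bar direction = head yaw minus this. Starts at 0 to 0.2. The notch's middle lies anywhere from 0.60 to 1.30, new each time. Elsewhere it turns against an even 0.1 to 0.15 N m and stays where left. 1.6 or more counts as run on to the stop.
- knob_grip (a point): on the knob's axis, 69 mm above the bench, turning with the knob (x along the bar to its white-marked end). Black bar 60 mm long, 14 mm thick, 28 mm high, from 52 to 80 mm above the bench, on a disc 56 mm across. Beware: a tall fixed lever press stands on the bench right of the head (x 0.3 to 0.5, y -0.25 to -0.05); an arm coming from the right clears it with the fingers at 0.6 m height.
- index_pin (a joint): depth of the index pin, m: 0 up (start), about 0.012 fully home on a firm pad. Slides straight down against 4 N of friction and stays where left. With the knob settled in the notch (within about 0.04 rad of its middle) it goes home and locks the knob; elsewhere the index plate blocks it after 2 to 3 mm.
- pin_top (a point): middle of the top of the index pin's black mushroom head (24 mm across, on a 12 mm steel stem), 78 mm from the knob's axis; 80 mm above the bench when up, 68 mm when home.
- oil_dropper: white dropper bottle, red tip, 41 mm across and 105 mm high, standing loose beyond the head; bystander. Origin: centre of its underside.
- flux_pot: black pot with red lid, 55 mm across, 36 mm high, standing loose beyond the head; bystander. Origin: centre of its underside.
- side_cutters: orange handled side cutters, 152x56x12 mm, lying loose right of the head; bystander. Origin: centre of its underside.

How it is judged (in metres and radians):
On the way, in this order (a step that is already met when the one before it is completed fails the run):
1. the knob has been turned clockwise towards the notch (past 0.4) while the pin is still up (value of joint index_knob above 0.4 rad and value of joint index_pin below 0.004 m), for 0.1 s.
2. the index pin has been pressed home in the notch (at least 10 of its 12 mm) (value of joint index_pin above 0.01 m), for 0.2 s.
At the end, for the whole second after the job is handed in: the index pin is home (at least 10 mm of its 12 mm) and so holds the knob in the hidden notch; the knob is at rest (value of joint index_pin above 0.01 m and value of joint index_knob above 0.5 rad and velocity of joint index_knob between -0.05 and 0.05 rad/s); the robot touches nothing.
It fails at once if the index pin is pressed harder than 25 N (contact force between any of the fingers, the arm and index_pin above 25 N).
It fails at once if the knob is run on to its end stop (1.6 rad or more) (value of joint index_knob above 1.6 rad).
It fails at once if the dropper bottle is shifted by more than 30 mm or tipped (distance of oil_dropper from where it was at the start of the episode above 0.03 m or angle between oil_dropper's own z axis and vertical above 0.5 rad).
It fails at once if the pot is shifted by more than 30 mm (distance of flux_pot from where it was at the start of the episode above 0.03 m).
It fails at once if the side cutters are shifted by more than 30 mm (distance of side_cutters from where it was at the start of the episode above 0.03 m).
It also fails if it takes over 72 s, if anything falls off the work surface, if the arm or the gripper's body presses on something with over 40 N, if the wrist force passes 120 N, or if a joint passes its speed limit or range.

## Working session

There is one attempt and no reset: what is moved stays moved. The work goes in short steps, Python scripts to look and compute and a tool call to move; the robot and the scene stay as the last step left them, time stands still between calls to the robot, and variables do not carry over. Pictures are saved under pics/ and viewed, at most 10 in all, crops included, and the job is handed in when it is done.

Besides the shell and the picture viewer there is one more tool, called after ">>>" as name(argument=value, ...), one argument or row to a line, values as JSON. drive_tool: Moves the arm, as the interface text tells. Its arguments: {"type":"object","properties":{"series":{"type":"array","items":{"type":"array","items":{"type":"array","items":{"type":"number"}}}}},"required":["series"]}

```bash
mkdir -p pics; cat > h.py <<'E'
import numpy as np, cv2
from station import bot
from scipy.spatial.transform import Rotation as R
def rot(q): return R.from_quat(np.r_[q[1:],q[0]]).as_matrix()
def ray(f,p):
    u=cv2.undistortPoints(np.array([[p]],float),np.array(f["mtx"]),np.array(f["D"]))[0,0]
    return np.array(f["eye"]), rot(f["orientation"])@np.r_[u,1]
def at(f,p,z):
    e,d=ray(f,p); return e+d*(z-e[2])/d[2]
def proj(f,P):
    M=rot(f["orientation"]).T
    return cv2.projectPoints(np.atleast_2d(np.array(P,float)),cv2.Rodrigues(M)[0],-M@np.array(f["eye"]),np.array(f["mtx"]),np.array(f["D"]))[0][:,0]
E
python3 - <<'E'
from h import *
np.set_printoptions(precision=1,suppress=True)
s=bot.observe(); print(s)
for c in("scene","side","wrist"):
    f=bot.grab_frame(c); cv2.imwrite(f"pics/{c}0.png",f["img"]); print(c,f["eye"],rot(f["orientation"])[:,2])
    for n,z in(("index_head",0),("knob_grip",69),("pin_top",80),("oil_dropper",0),("flux_pot",0),("side_cutters",0)):
        for m in bot.mark_of(c,n)[:2]: print(n,m["score"],np.array(m["point"]),at(f,m["point"],z))
E
```

```text
{'clock': 0.0, 'q': array([-1.2,  0.6,  0. ,  1.5, -0. ,  1. , -0. ]), 'qd': array([ 0.,  0., -0.,  0.,  0.,  0., -0.]), 'joint_torque': array([  0. , -56.3,   1.2, -19.3,   0. ,   0. ,   0. ]), 'ee_pos': array([271.1, 590.1, 230.4]), 'tcp_rot': array([-0. ,  0.2,  1. , -0. ]), 'contact_force': array([-0.6, -0.2,  1. ]), 'torque': array([0., 0., 0.]), 'finger_force': 0.0, 'opening': 85.53956411934638}
scene [ 176.3 -161.6  743.7] [ 0.5  0.4 -0.8]
index_head 0.96 [317.1 246. ] [539.7 150.9   0. ]
knob_grip 0.84 [317.2 228.9] [534.5 146.7  69. ]
pin_top 0.59 [282.  248.8] [455.  160.1  80. ]
oil_dropper 0.87 [363.1 200.3] [694.  153.4   0. ]
flux_pot 0.56 [393.1 231.4] [669.7  57.1   0. ]
side_cutters 0.76 [371.8 303.3] [512.6  -5.8  -0. ]
side [ 549.4 1006.5  588.4] [ 0.1 -0.8 -0.5]
index_head 0.57 [356.1 216.1] [529.7 152.4   0. ]
knob_grip 0.91 [354.3 185.8] [537.3 147.   69. ]
knob_grip 0.54 [353.5 215.7] [536.8 251.8  69. ]
pin_top 0.52 [392.6 185.2] [463. 155.  80.]
oil_dropper 0.63 [278.3 209.6] [691.6 145.4   0. ]
flux_pot 0.96 [292.3 185.1] [674.8  44.7   0. ]
side_cutters 0.68 [362.6 177.8] [517.2  -5.    0. ]
wrist [194.7 626.1 373.5] [ 0.3 -0.1 -0.9]
```

```bash
python3 - <<'E'
import cv2,numpy as np
a=cv2.imread("pics/scene0.png")[150:350,220:480];b=cv2.imread("pics/side0.png")[110:260,240:440]
a=cv2.resize(a,(780,600)); cv2.imwrite("pics/a.png",a)
cv2.imwrite("pics/b.png",cv2.resize(b,(800,600),interpolation=cv2.INTER_CUBIC))
E
```

```text
(no output)
```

View pics/a.png

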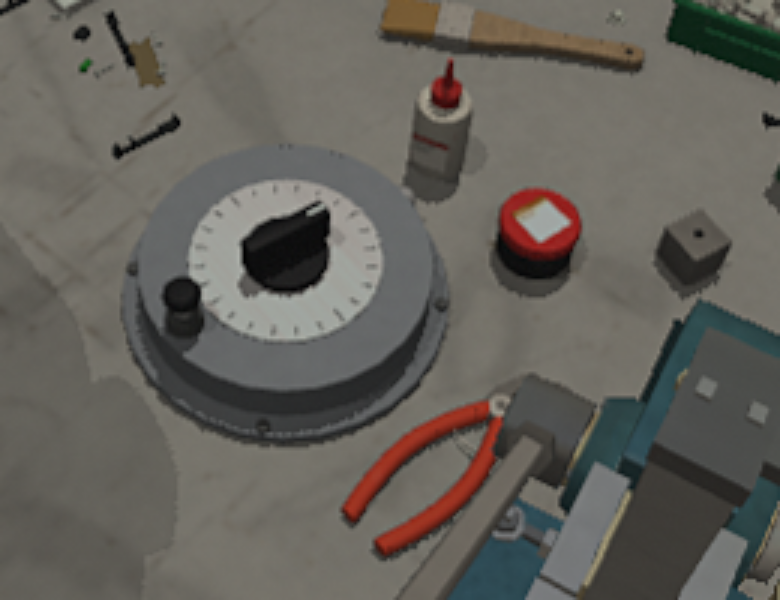

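View pics/b.png

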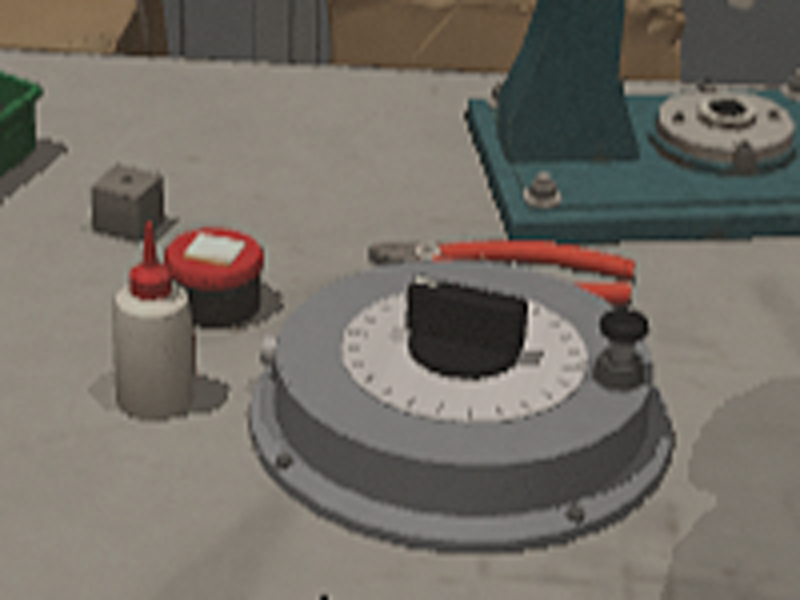

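```bash
cat >> h.py <<'E'
def shift(P,yaw=None):
    s=bot.observe(); M=rot(s["tcp_rot"]); print("tool shift",(M.T@(np.array(P)-s["ee_pos"])).round(1))
    print("tool x deg",np.degrees(np.arctan2(M[1,0],M[0,0])).round(2),"z",M[:,2].round(3),"q",s["q"].round(2),"t",s["clock"])
E
python3 -c "
from h import *
shift([536,147,231])"
```

```text
tool shift [-4.257e+02 -2.926e+02  3.000e-01]
tool x deg 155.32 z [-0.  0. -1.] q [-1.21  0.63  0.04  1.52 -0.03  1.   -0.02] t 1.05
```

>>> drive_tool(
  series=[
    [[85,-85,-58,0,0,0,-3],[85,-85,-58,0,0,0,-3],[85,-85,-58,0,0,0,-3],[85,-170,-117,0,0,0,-6],[85,-170,-117,0,0,0,-6],[85,-170,-117,0,0,0,-6],[85,-255,-175,0,0,0,-9],[85,-255,-175,0,0,0,-9],[85,-255,-175,0,0,0,-9],[85,-340,-234,0,0,0,-12],[85,-340,-234,0,0,0,-12],[85,-340,-234,0,0,0,-12],[85,-426,-293,0,0,0,-12],[85,-426,-293,0,0,0,-12],[85,-426,-293,0,0,0,-12],[85,-426,-293,0,0,0,-12],[85,-426,-293,0,0,0,-12]],
  ],
)

```text
clock: 2.47
ee_pos: [536.7, 145.0, 231.3]
tcp_rot: [0.0, 0.112, 0.994, -0.0]
contact_force: [-0.1, 0.6, 0.3]
opening: 84.9
finger_force: 0.0
```

```bash
cat > look.py <<'E'
from h import *
import sys
np.set_printoptions(precision=1,suppress=True)
shift([536,147,231])
f=bot.grab_frame("wrist"); cv2.imwrite(sys.argv[1],f["img"]); print(f["eye"])
for n,z in(("index_head",0),("knob_grip",69),("pin_top",80)):
    for m in bot.mark_of("wrist",n)[:2]: print(n,m["score"],np.array(m["point"]),at(f,m["point"],z))
np.savez("f.npz",**f)
E
python3 look.py pics/w1.png
```

```text
tool shift [1.1 1.8 0.3]
tool x deg 167.11 z [ 0. -0. -1.] q [-0.3  0.5  0.   1.8 -0.   0.9  1. ] t 2.4667
[454.4 164.1 373.4]
index_head 0.8 [323.9 157.6] [529.5 153.    0. ]
knob_grip 0.65 [325.4 176.2] [534.8 152.4  69. ]
pin_top 0.67 [325.9  98.8] [460.6 169.1  80. ]
```

View pics/w1.png

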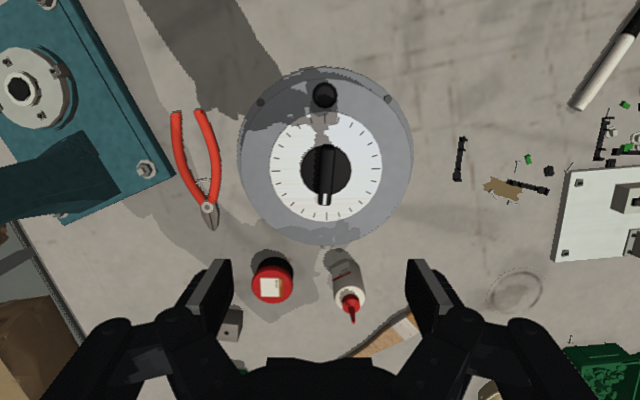

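```bash
python3 - <<'E'
from h import *
np.set_printoptions(precision=1,suppress=True)
f=dict(np.load("f.npz")); 
for p,z in(((325,205),80),((326.5,168),45),((324.5,94.5),80),((326,156),0)): print(at(f,p,z))
im=f["img"].copy()
c=im[80:225,240:415]; c=cv2.resize(c,None,fx=4,fy=4,interpolation=cv2.INTER_CUBIC)
for C,col in(((536,147),(0,0,255)),((535,151),(0,255,0))):
  for r,z in((28,52),(95,45)):
    t=np.linspace(0,6.28,60); P=np.c_[C[0]+r*np.cos(t),C[1]+r*np.sin(t),0*t+z]
    cv2.polylines(c,[np.int32((proj(f,P)-[240,80])*4+2)],True,col,1)
cv2.imwrite("pics/w1c.png",c)
E
```

```text
[561.4 145.8  80. ]
[532.3 154.6  45. ]
[456.7 168.6  80. ]
[528.1 156.    0. ]
```

View pics/w1c.png

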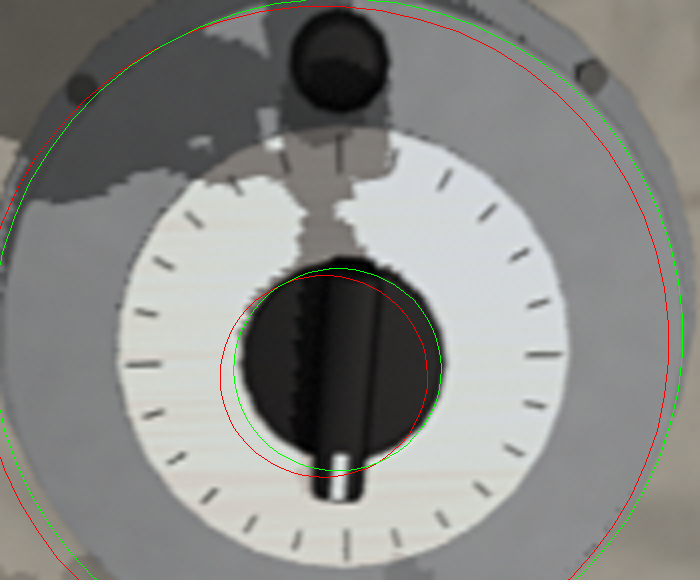

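>>> drive_tool(
  series=[
    [[85,2,3,35,0,0,2],[85,5,6,70,0,0,4.5],[85,5,6,95,0,0,4.5],[85,5,6,95,0,0,4.5],[85,5,6,95,0,0,4.5]],
  ],
)

```text
clock: 3.08
ee_pos: [531.4, 154.4, 135.7]
tcp_rot: [-0.001, 0.148, 0.989, -0.0]
contact_force: [0.8, -0.0, -0.4]
opening: 84.9
finger_force: 0.0
```

```bash
python3 look.py pics/w2.png; python3 - <<'E'
import cv2
a=cv2.imread("pics/w2.png"); a[:,320,:]=(0,0,255); cv2.imwrite("pics/w2b.png",cv2.resize(a[100:400,120:520],(800,600)))
E
```

```text
tool shift [ -6.3  -5.9 -95.3]
tool x deg 162.95 z [-0. -0. -1.] q [-0.3  0.6  0.   1.9 -0.   0.7  0.9] t 3.0833
[451.1 179.5 278. ]
index_head 0.78 [318.5 189.2] [533.  153.4   0. ]
index_head 0.41 [306.5 112.8] [462.9 164.    0. ]
knob_grip 0.63 [316.7 217.8] [533.4 152.2  69. ]
pin_top 0.62 [305.1 110.6] [458. 168.  80.]
```

View pics/w2b.png

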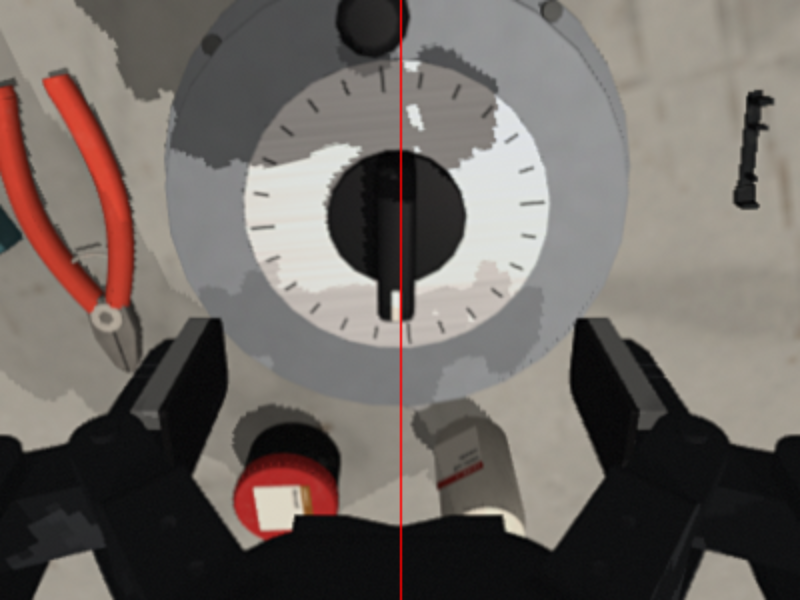

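>>> drive_tool(
  series=[
    [[85,-2.5,-1.5,25,0,0,0],[85,-2.5,-1.5,50,0,0,0],[85,-2.5,-1.5,70,0,0,0],[85,-2.5,-1.5,77.5,0,0,0],[85,-2.5,-1.5,77.5,0,0,0],[40,-2.5,-1.5,77.5,0,0,0],[40,-2.5,-1.5,77.5,0,0,0],[24,-2.5,-1.5,77.5,0,0,0],[24,-2.5,-1.5,77.5,0,0,0],[24,-2.5,-1.5,77.5,0,0,0]],
  ],
)

```text
clock: 4.12
ee_pos: [535.0, 151.5, 59.6]
tcp_rot: [0.001, 0.149, 0.989, 0.0]
contact_force: [0.6, -0.1, 0.0]
opening: 25.0
finger_force: 0.0
```

```bash
python3 look.py pics/w3.png;python3 - <<'E'
import cv2
a=cv2.imread("pics/w3.png"); cv2.imwrite("pics/w3b.png",cv2.resize(a[150:400,160:480],(768,600)))
E
```

```text
tool shift [  -2.5   -3.8 -171.4]
tool x deg 162.82 z [ 0.  0. -1.] q [-0.3  0.7  0.   1.9 -0.   0.5  1. ] t 4.1167
[454.2 176.6 201.7]
index_head 0.74 [318.6 214.8] [532.6 152.2   0. ]
knob_grip 0.71 [320.5 266.3] [532.4 153.2  69. ]
knob_grip 0.69 [319.1 214.2] [505.6 160.8  69. ]
pin_top 0.84 [303.9 108.1] [457.8 169.5  80. ]
```

View pics/w3b.png

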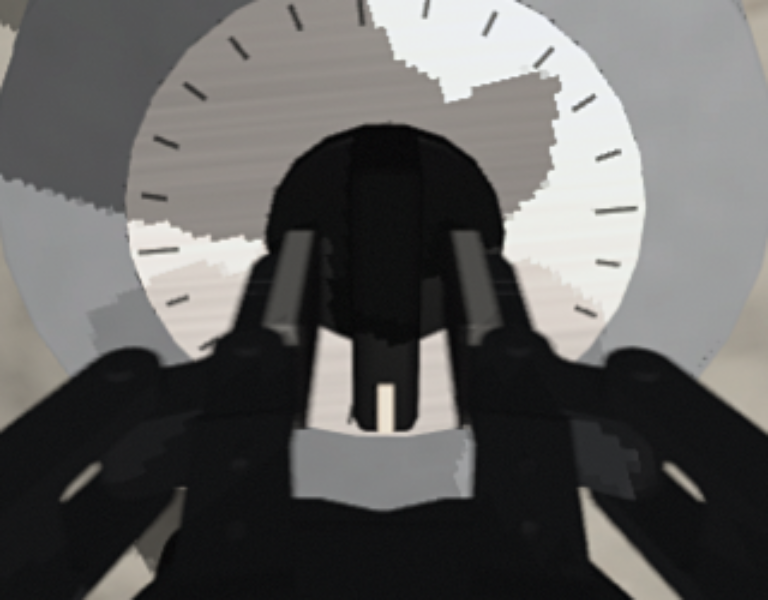

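>>> drive_tool(
  series=[
    [[24,2,0,0.5,0,0,0],[0,2,0,0.5,0,0,0],[0,2,0,0.5,0,0,0],[0,2,0,0.5,0,0,0],[0,2,0,0.5,0,0,0],[0,2,0,0.5,0,0,0],[0,2,0,0.5,0,0,0]],
  ],
)

```text
clock: 4.9
ee_pos: [532.4, 152.9, 58.4]
tcp_rot: [-0.0, 0.149, 0.989, 0.001]
contact_force: [-1.3, 5.2, 3.2]
opening: 12.7
finger_force: 60.1
```

```bash
cat > t.py <<'E'
from h import *
s=bot.observe(); M=rot(s["tcp_rot"])
print("yaw",np.degrees(np.arctan2(M[1,0],M[0,0])).round(2),"tq",s["torque"].round(3),"F",s["contact_force"].round(1),"j7",s["joint_torque"][6].round(3),"q7",s["q"][6].round(3),"p",s["ee_pos"].round(1),"op",round(s["opening"],1),round(s["finger_force"],1))
E
python3 t.py
```

```text
yaw 162.86 tq [0.899 0.375 0.03 ] F [-1.3  5.2  3.2] j7 -0.001 q7 0.958 p [532.4 152.9  58.4] op 12.7 60.1
```

>>> drive_tool(
  series=[
    [[0,0,0,0,0,0,2],[0,0,0,0,0,0,4],[0,0,0,0,0,0,6],[0,0,0,0,0,0,6],[0,0,0,0,0,0,6],[0,0,0,0,0,0,6]],
  ],
)

```text
clock: 5.4
ee_pos: [532.5, 153.1, 58.4]
tcp_rot: [-0.0, 0.201, 0.98, 0.001]
contact_force: [-1.9, 5.3, 3.8]
opening: 12.4
finger_force: 60.2
```

```bash
python3 t.py
```

```text
yaw 156.82 tq [ 1.008  0.464 -0.213] F [-1.9  5.3  3.8] j7 0.208 q7 0.89 p [532.5 153.1  58.4] op 12.4 60.2
```

>>> drive_tool(
  series=[
    [[0,0,0,0,0,0,2],[0,0,0,0,0,0,4],[0,0,0,0,0,0,6],[0,0,0,0,0,0,8],[0,0,0,0,0,0,10],[0,0,0,0,0,0,12],[0,0,0,0,0,0,12],[0,0,0,0,0,0,12]],
  ],
)

```text
clock: 6.07
ee_pos: [532.6, 153.4, 58.4]
tcp_rot: [-0.0, 0.302, 0.953, 0.001]
contact_force: [-1.2, 6.2, 2.3]
opening: 12.8
finger_force: 60.1
```

```bash
python3 t.py
```

```text
yaw 144.86 tq [ 1.154  0.372 -0.099] F [-1.2  6.2  2.3] j7 0.135 q7 0.754 p [532.6 153.4  58.4] op 12.8 60.1
```

>>> drive_tool(
  series=[
    [[0,0,0,0,0,0,1],[0,0,0,0,0,0,2],[0,0,0,0,0,0,3],[0,0,0,0,0,0,3]],
  ],
)

```text
clock: 6.4
ee_pos: [532.7, 153.5, 58.4]
tcp_rot: [-0.0, 0.327, 0.945, 0.001]
contact_force: [-0.3, 5.8, 2.8]
opening: 12.6
finger_force: 60.0
```

```bash
python3 t.py
```

```text
yaw 141.88 tq [1.172 0.294 0.095] F [-0.3  5.8  2.8] j7 -0.138 q7 0.721 p [532.7 153.5  58.4] op 12.6 60.0
```

>>> drive_tool(
  series=[
    [[0,0,0,0,0,0,1],[0,0,0,0,0,0,1.5],[0,0,0,0,0,0,1.5]],
  ],
)

```text
clock: 6.65
ee_pos: [532.7, 153.5, 58.4]
tcp_rot: [-0.0, 0.339, 0.941, 0.001]
contact_force: [-1.8, 5.9, 1.2]
opening: 12.6
finger_force: 60.0
```

```bash
python3 t.py
```

```text
yaw 140.42 tq [1.176 0.287 0.176] F [-1.8  5.9  1.2] j7 -0.208 q7 0.704 p [532.7 153.5  58.4] op 12.6 60.0
```

>>> drive_tool(
  series=[
    [[0,0,0,0,0,0,1],[0,0,0,0,0,0,1.5],[0,0,0,0,0,0,1.5]],
  ],
)

```text
clock: 6.9
ee_pos: [532.7, 153.6, 58.4]
tcp_rot: [-0.0, 0.351, 0.936, 0.001]
contact_force: [0.2, 6.4, 2.0]
opening: 13.1
finger_force: 60.0
```

```bash
python3 t.py
```

```text
yaw 138.92 tq [1.209 0.35  0.108] F [0.2 6.4 2. ] j7 -0.205 q7 0.687 p [532.7 153.6  58.4] op 13.1 60.0
```

>>> drive_tool(
  series=[
    [[0,0,0,0,0,0,1],[0,0,0,0,0,0,1],[0,0,0,0,0,0,1]],
  ],
)

```text
clock: 7.15
ee_pos: [532.7, 153.6, 58.4]
tcp_rot: [-0.0, 0.359, 0.933, 0.001]
contact_force: [-1.1, 6.4, 2.1]
opening: 13.2
finger_force: 60.0
```

```bash
python3 t.py
```

```text
yaw 137.91 tq [1.223 0.288 0.094] F [-1.1  6.4  2.1] j7 -0.065 q7 0.676 p [532.7 153.6  58.4] op 13.2 60.0
```

>>> drive_tool(
  series=[
    [[0,0,0,0,0,0,1],[0,0,0,0,0,0,1],[0,0,0,0,0,0,1]],
  ],
)

```text
clock: 7.4
ee_pos: [532.8, 153.6, 58.4]
tcp_rot: [-0.0, 0.367, 0.93, 0.001]
contact_force: [-0.9, 4.6, 1.9]
opening: 12.8
finger_force: 60.0
```

```bash
python3 t.py
```

```text
yaw 136.91 tq [1.198 0.291 0.057] F [-0.9  4.6  1.9] j7 -0.049 q7 0.664 p [532.8 153.6  58.4] op 12.8 60.0
```

>>> drive_tool(
  series=[
    [[0,0,0,0,0,0,0.7],[0,0,0,0,0,0,0.7],[0,0,0,0,0,0,0.7]],
  ],
)

```text
clock: 7.65
ee_pos: [532.8, 153.6, 58.4]
tcp_rot: [-0.0, 0.373, 0.928, 0.001]
contact_force: [-1.3, 5.9, 1.2]
opening: 12.7
finger_force: 60.0
```

```bash
python3 t.py
```

```text
yaw 136.21 tq [1.197 0.239 0.039] F [-1.3  5.9  1.2] j7 -0.085 q7 0.657 p [532.8 153.6  58.4] op 12.7 60.0
```

>>> drive_tool(
  series=[
    [[0,0,0,0,0,0,0.6],[0,0,0,0,0,0,0.6],[0,0,0,0,0,0,0.6]],
  ],
)

```text
clock: 7.9
ee_pos: [532.8, 153.6, 58.4]
tcp_rot: [-0.0, 0.378, 0.926, 0.001]
contact_force: [-1.3, 5.8, 2.3]
opening: 12.8
finger_force: 60.0
```

```bash
python3 t.py
```

```text
yaw 135.63 tq [1.183 0.247 0.101] F [-1.3  5.8  2.3] j7 -0.118 q7 0.65 p [532.8 153.6  58.4] op 12.8 60.0
```

>>> drive_tool(
  series=[
    [[0,0,0,0,0,0,0.7],[0,0,0,0,0,0,0.7],[0,0,0,0,0,0,0.7]],
  ],
)

```text
clock: 8.15
ee_pos: [532.8, 153.6, 58.4]
tcp_rot: [-0.0, 0.383, 0.924, 0.001]
contact_force: [-0.9, 6.4, 1.7]
opening: 12.7
finger_force: 60.0
```

```bash
python3 t.py
```

```text
yaw 134.92 tq [1.254 0.23  0.093] F [-0.9  6.4  1.7] j7 -0.114 q7 0.642 p [532.8 153.6  58.4] op 12.7 60.0
```

>>> drive_tool(
  series=[
    [[0,0,0,0,0,0,0.7],[0,0,0,0,0,0,0.7],[0,0,0,0,0,0,0.7]],
  ],
)

```text
clock: 8.4
ee_pos: [532.8, 153.6, 58.4]
tcp_rot: [-0.0, 0.389, 0.921, 0.001]
contact_force: [-0.5, 6.7, 3.5]
opening: 12.6
finger_force: 60.0
```

```bash
python3 t.py
```

```text
yaw 134.22 tq [1.277 0.251 0.146] F [-0.5  6.7  3.5] j7 -0.126 q7 0.634 p [532.8 153.6  58.4] op 12.6 60.0
```

>>> drive_tool(
  series=[
    [[0,0,0,0,0,0,0.5],[0,0,0,0,0,0,1]],
  ],
)

```text
clock: 8.57
ee_pos: [532.8, 153.7, 58.4]
tcp_rot: [-0.0, 0.397, 0.918, 0.001]
contact_force: [-0.2, 7.3, 2.0]
opening: 12.8
finger_force: 60.0
```

```bash
python3 t.py
```

```text
yaw 133.24 tq [1.24  0.245 0.31 ] F [-0.2  7.3  2. ] j7 -0.199 q7 0.623 p [532.8 153.7  58.4] op 12.8 60.0
```

>>> drive_tool(
  series=[
    [[0,0,0,0,0,0,0.5],[0,0,0,0,0,0,1]],
  ],
)

```text
clock: 8.73
ee_pos: [532.8, 153.7, 58.4]
tcp_rot: [-0.0, 0.405, 0.914, 0.001]
contact_force: [-0.5, 6.0, 1.8]
opening: 12.8
finger_force: 60.0
```

```bash
python3 t.py
```

```text
yaw 132.24 tq [1.302 0.22  0.307] F [-0.5  6.   1.8] j7 -0.205 q7 0.612 p [532.8 153.7  58.4] op 12.8 60.0
```

>>> drive_tool(
  series=[
    [[0,0,0,0,0,0,0.5],[0,0,0,0,0,0,1],[0,0,0,0,0,0,1.5]],
  ],
)

```text
clock: 8.98
ee_pos: [532.9, 153.7, 58.4]
tcp_rot: [-0.0, 0.417, 0.909, 0.001]
contact_force: [-0.2, 7.4, 1.0]
opening: 13.0
finger_force: 60.0
```

```bash
python3 t.py
```

```text
yaw 130.74 tq [1.322 0.19  0.287] F [-0.2  7.4  1. ] j7 -0.22 q7 0.595 p [532.9 153.7  58.4] op 13.0 60.0
```

>>> drive_tool(
  series=[
    [[0,0,0,0,0,0,0.5],[0,0,0,0,0,0,1],[0,0,0,0,0,0,1.5]],
  ],
)

```text
clock: 9.23
ee_pos: [532.9, 153.7, 58.4]
tcp_rot: [-0.0, 0.429, 0.903, 0.001]
contact_force: [-1.2, 6.4, 2.0]
opening: 12.7
finger_force: 59.9
```

```bash
python3 t.py
```

```text
yaw 129.24 tq [1.309 0.17  0.307] F [-1.2  6.4  2. ] j7 -0.213 q7 0.578 p [532.9 153.7  58.4] op 12.7 59.9
```

>>> drive_tool(
  series=[
    [[0,0,0,0,0,0,0.5],[0,0,0,0,0,0,1],[0,0,0,0,0,0,1.5]],
  ],
)

```text
clock: 9.48
ee_pos: [532.9, 153.8, 58.4]
tcp_rot: [-0.0, 0.44, 0.898, 0.001]
contact_force: [-0.4, 6.8, 1.2]
opening: 12.9
finger_force: 59.9
```

```bash
python3 t.py
```

```text
yaw 127.74 tq [1.3   0.181 0.284] F [-0.4  6.8  1.2] j7 -0.195 q7 0.56 p [532.9 153.8  58.4] op 12.9 59.9
```

>>> drive_tool(
  series=[
    [[0,0,0,0,0,0,0.5],[0,0,0,0,0,0,1],[0,0,0,0,0,0,1.5]],
  ],
)

```text
clock: 9.73
ee_pos: [533.0, 153.8, 58.4]
tcp_rot: [-0.0, 0.452, 0.892, 0.001]
contact_force: [-0.4, 6.7, 1.7]
opening: 12.5
finger_force: 59.9
```

```bash
python3 t.py
```

```text
yaw 126.24 tq [1.311 0.216 0.272] F [-0.4  6.7  1.7] j7 -0.202 q7 0.543 p [533.  153.8  58.4] op 12.5 59.9
```

>>> drive_tool(
  series=[
    [[0,0,0,0,0,0,0.5],[0,0,0,0,0,0,1],[0,0,0,0,0,0,1.5]],
  ],
)

```text
clock: 9.98
ee_pos: [533.1, 153.9, 58.4]
tcp_rot: [-0.0, 0.464, 0.886, 0.001]
contact_force: [-0.1, 6.2, 2.1]
opening: 12.5
finger_force: 59.9
```

```bash
python3 t.py
```

```text
yaw 124.75 tq [1.357 0.108 0.291] F [-0.1  6.2  2.1] j7 -0.212 q7 0.526 p [533.1 153.9  58.4] op 12.5 59.9
```

>>> drive_tool(
  series=[
    [[0,0,0,0,0,0,0.5],[0,0,0,0,0,0,1],[0,0,0,0,0,0,1.5]],
  ],
)

```text
clock: 10.23
ee_pos: [533.1, 153.9, 58.4]
tcp_rot: [-0.0, 0.475, 0.88, 0.001]
contact_force: [0.4, 6.7, 0.8]
opening: 12.6
finger_force: 59.9
```

```bash
python3 t.py
```

```text
yaw 123.25 tq [1.3   0.183 0.307] F [0.4 6.7 0.8] j7 -0.219 q7 0.509 p [533.1 153.9  58.4] op 12.6 59.9
```

>>> drive_tool(
  series=[
    [[0,0,0,0,0,0,0.5],[0,0,0,0,0,0,1],[0,0,0,0,0,0,1.5]],
  ],
)

```text
clock: 10.48
ee_pos: [533.1, 153.9, 58.4]
tcp_rot: [-0.0, 0.487, 0.874, 0.001]
contact_force: [0.4, 7.0, 0.4]
opening: 13.3
finger_force: 59.9
```

```bash
python3 t.py
```

```text
yaw 121.75 tq [1.402 0.123 0.295] F [0.4 7.  0.4] j7 -0.198 q7 0.492 p [533.1 153.9  58.4] op 13.3 59.9
```

>>> drive_tool(
  series=[
    [[0,0,0,0,0,0,0.5],[0,0,0,0,0,0,1],[0,0,0,0,0,0,1.5]],
  ],
)

```text
clock: 10.73
ee_pos: [533.2, 153.9, 58.4]
tcp_rot: [-0.0, 0.498, 0.867, 0.001]
contact_force: [0.1, 7.2, 1.6]
opening: 12.7
finger_force: 59.9
```

```bash
python3 t.py
```

```text
yaw 120.24 tq [1.351 0.151 0.257] F [0.1 7.2 1.6] j7 -0.197 q7 0.475 p [533.2 153.9  58.4] op 12.7 59.9
```

>>> drive_tool(
  series=[
    [[0,0,0,0,0,0,0.5],[0,0,0,0,0,0,1],[0,0,0,0,0,0,1.5]],
  ],
)

```text
clock: 10.98
ee_pos: [533.2, 154.0, 58.4]
tcp_rot: [-0.0, 0.509, 0.861, 0.001]
contact_force: [-0.2, 6.1, 0.5]
opening: 13.2
finger_force: 59.9
```

```bash
python3 t.py
```

```text
yaw 118.75 tq [1.34  0.032 0.26 ] F [-0.2  6.1  0.5] j7 -0.203 q7 0.458 p [533.2 154.   58.4] op 13.2 59.9
```

>>> drive_tool(
  series=[
    [[0,0,0,0,0,0,0.5],[0,0,0,0,0,0,1],[0,0,0,0,0,0,1.5]],
  ],
)

```text
clock: 11.23
ee_pos: [533.2, 154.0, 58.4]
tcp_rot: [-0.0, 0.521, 0.854, 0.001]
contact_force: [0.3, 6.8, 2.2]
opening: 12.4
finger_force: 59.8
```

```bash
python3 t.py
```

```text
yaw 117.25 tq [1.371 0.05  0.291] F [0.3 6.8 2.2] j7 -0.211 q7 0.441 p [533.2 154.   58.4] op 12.4 59.8
```

>>> drive_tool(
  series=[
    [[0,0,0,0,0,0,0.5],[0,0,0,0,0,0,1],[0,0,0,0,0,0,1.5]],
  ],
)

```text
clock: 11.48
ee_pos: [533.3, 154.0, 58.5]
tcp_rot: [-0.0, 0.532, 0.847, 0.001]
contact_force: [0.2, 7.6, 1.2]
opening: 12.7
finger_force: 59.9
```

```bash
python3 t.py
```

```text
yaw 115.75 tq [1.419 0.054 0.276] F [0.2 7.6 1.2] j7 -0.186 q7 0.424 p [533.3 154.   58.5] op 12.7 59.9
```

>>> drive_tool(
  series=[
    [[0,0,0,0,0,0,0.5],[0,0,0,0,0,0,1],[0,0,0,0,0,0,1.5]],
  ],
)

```text
clock: 11.73
ee_pos: [533.3, 154.0, 58.4]
tcp_rot: [-0.0, 0.543, 0.84, 0.001]
contact_force: [0.5, 7.4, 0.5]
opening: 13.1
finger_force: 59.8
```

```bash
python3 t.py
```

```text
yaw 114.23 tq [1.412 0.019 0.247] F [0.5 7.4 0.5] j7 -0.153 q7 0.407 p [533.3 154.   58.4] op 13.1 59.8
```

>>> drive_tool(
  series=[
    [[0,0,0,0,0,0,0.5],[0,0,0,0,0,0,1],[0,0,0,0,0,0,1.5]],
  ],
)

```text
clock: 11.98
ee_pos: [533.4, 154.0, 58.5]
tcp_rot: [-0.0, 0.554, 0.833, 0.001]
contact_force: [1.4, 8.0, 0.9]
opening: 12.8
finger_force: 59.8
```

```bash
python3 t.py
```

```text
yaw 112.72 tq [ 1.355 -0.02   0.118] F [1.4 8.  0.9] j7 -0.082 q7 0.389 p [533.4 154.   58.5] op 12.8 59.8
```

>>> drive_tool(
  series=[
    [[0,0,0,0,0,0,0.5],[0,0,0,0,0,0,1],[0,0,0,0,0,0,1.5]],
  ],
)

```text
clock: 12.23
ee_pos: [533.4, 154.1, 58.4]
tcp_rot: [-0.0, 0.565, 0.825, 0.001]
contact_force: [0.6, 7.9, -0.2]
opening: 12.5
finger_force: 59.8
```

```bash
python3 t.py
```

```text
yaw 111.21 tq [ 1.432 -0.013  0.072] F [ 0.6  7.9 -0.2] j7 -0.018 q7 0.372 p [533.4 154.1  58.4] op 12.5 59.8
```

>>> drive_tool(
  series=[
    [[0,0,0,0,0,0,0.5],[0,0,0,0,0,0,1],[0,0,0,0,0,0,1.5]],
  ],
)

```text
clock: 12.48
ee_pos: [533.4, 154.1, 58.4]
tcp_rot: [-0.0, 0.576, 0.818, 0.001]
contact_force: [0.7, 7.2, 0.5]
opening: 12.3
finger_force: 59.7
```

```bash
python3 t.py
```

```text
yaw 109.7 tq [ 1.474 -0.014  0.104] F [0.7 7.2 0.5] j7 -0.024 q7 0.355 p [533.4 154.1  58.4] op 12.3 59.7
```

>>> drive_tool(
  series=[
    [[0,0,0,0,0,0,0.4],[0,0,0,0,0,0,0.8]],
  ],
)

```text
clock: 12.65
ee_pos: [533.5, 154.1, 58.4]
tcp_rot: [-0.0, 0.581, 0.814, 0.001]
contact_force: [1.7, 7.6, 0.7]
opening: 12.9
finger_force: 59.7
```

```bash
python3 t.py
```

```text
yaw 108.92 tq [ 1.426 -0.071  0.185] F [1.7 7.6 0.7] j7 -0.131 q7 0.346 p [533.5 154.1  58.4] op 12.9 59.7
```

>>> drive_tool(
  series=[
    [[0,0,0,0,0,0,0.4],[0,0,0,0,0,0,0.8]],
  ],
)

```text
clock: 12.82
ee_pos: [533.5, 154.1, 58.4]
tcp_rot: [-0.0, 0.587, 0.81, 0.001]
contact_force: [1.2, 7.0, 1.4]
opening: 12.9
finger_force: 59.8
```

```bash
python3 t.py
```

```text
yaw 108.15 tq [ 1.47  -0.065  0.252] F [1.2 7.  1.4] j7 -0.242 q7 0.337 p [533.5 154.1  58.4] op 12.9 59.8
```

>>> drive_tool(
  series=[
    [[0,0,0,0,0,0,0.4],[0,0,0,0,0,0,0.8]],
  ],
)

```text
clock: 12.98
ee_pos: [533.5, 154.1, 58.4]
tcp_rot: [0.0, 0.592, 0.806, 0.001]
contact_force: [1.7, 7.5, 1.1]
opening: 12.6
finger_force: 59.9
```

```bash
python3 t.py
```

```text
yaw 107.39 tq [ 1.413 -0.095  0.457] F [1.7 7.5 1.1] j7 -0.417 q7 0.328 p [533.5 154.1  58.4] op 12.6 59.9
```

>>> drive_tool(
  series=[
    [[0,0,0,0,0,0,-0.6],[0,0,0,0,0,0,-0.6],[40,0,0,0,0,0,-0.6],[40,0,0,0,0,0,-0.6],[40,0,0,0,0,0,-0.6],[40,0,0,0,0,0,-0.6],[40,0,0,-30,0,0,-0.6],[40,0,0,-60,0,0,-0.6],[40,0,0,-77,0,0,-0.6],[40,0,0,-77,0,0,-0.6],[40,0,0,-77,0,0,-0.6]],
  ],
)

```text
clock: 13.9
ee_pos: [533.1, 151.6, 136.1]
tcp_rot: [0.001, 0.589, 0.808, 0.001]
contact_force: [-0.5, -0.4, 0.4]
opening: 40.0
finger_force: 0.0
```

```bash
python3 t.py; python3 look.py pics/w4.png;python3 - <<'E'
import cv2
a=cv2.imread("pics/w4.png"); cv2.imwrite("pics/w4b.png",cv2.resize(a[50:350,120:520],(800,600)))
E
```

```text
yaw 107.79 tq [-0.011  0.022  0.043] F [-0.5 -0.4  0.4] j7 -0.019 q7 0.289 p [533.1 151.6 136.1] op 40.0 0.0
tool shift [ -5.2   1.5 -94.9]
tool x deg 107.79 z [ 0.  0. -1.] q [-0.5  0.6  0.3  1.9 -0.3  0.7  0.3] t 13.9
[506.7 231.8 278.2]
index_head 0.59 [319.3 187.5] [533.8 151.1   0. ]
knob_grip 0.62 [321.4 215.4] [535.1 151.1  69. ]
pin_top 0.65 [219.3 166.6] [458.4 167.9  80. ]
```

View pics/w4b.png

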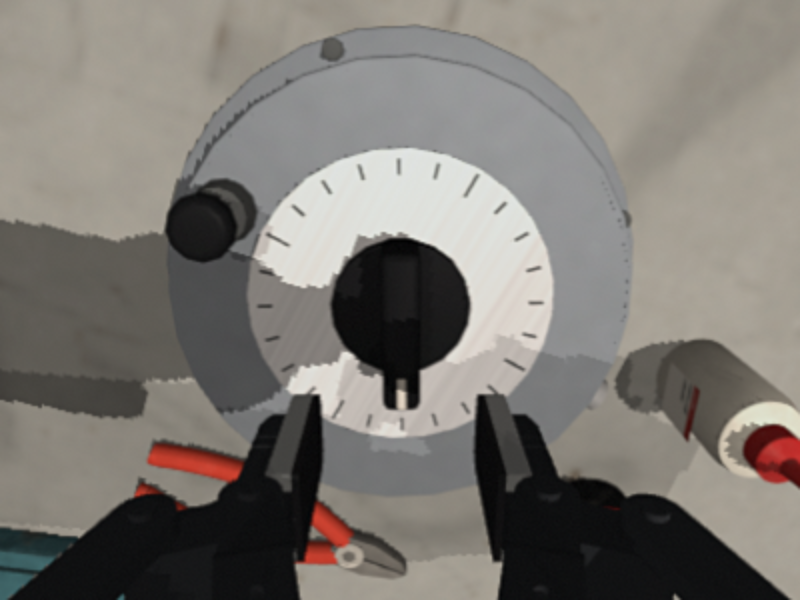

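>>> drive_tool(
  series=[
    [[0,19,-33,0,0,0,0],[0,39,-66,0,0,0,0],[0,39,-66,0,0,0,0],[0,39,-66,0,0,0,0],[0,39,-66,20,0,0,0],[0,39,-66,36,0,0,0],[0,39,-66,36,0,0,0],[0,39,-66,36,0,0,0],[0,39,-66,36,0,0,0]],
  ],
)

```text
clock: 14.85
ee_pos: [458.9, 168.4, 99.5]
tcp_rot: [0.0, 0.589, 0.808, 0.0]
contact_force: [-0.2, -0.0, 0.6]
opening: -0.2
finger_force: 0.0
```

```bash
python3 t.py; python3 look.py pics/w5.png; python3 - <<'E'
import cv2
a=cv2.imread("pics/w5.png"); cv2.imwrite("pics/w5b.png",cv2.resize(a[150:400,160:480],(768,600)))
E
```

```text
yaw 107.76 tq [-0.053 -0.031  0.011] F [-0.2 -0.   0.6] j7 0.001 q7 0.269 p [458.9 168.4  99.5] op -0.2 0.0
tool shift [ -44.    67.  -131.4]
tool x deg 107.76 z [ 0. -0. -1.] q [-0.6  0.6  0.3  2.1 -0.4  0.5  0.3] t 14.85
[432.6 248.8 241.6]
index_head 0.82 [393.1 236.9] [531.1 155.2   0. ]
index_head 0.2 [316.5 246.4] [470.  126.1   0. ]
knob_grip 0.69 [420.5 287.2] [534.8 153.   69. ]
pin_top 0.82 [314.9 245.1] [456.5 167.2  80. ]
pin_top 0.38 [478.1 360.3] [593.  115.2  80. ]
```

View pics/w5b.png

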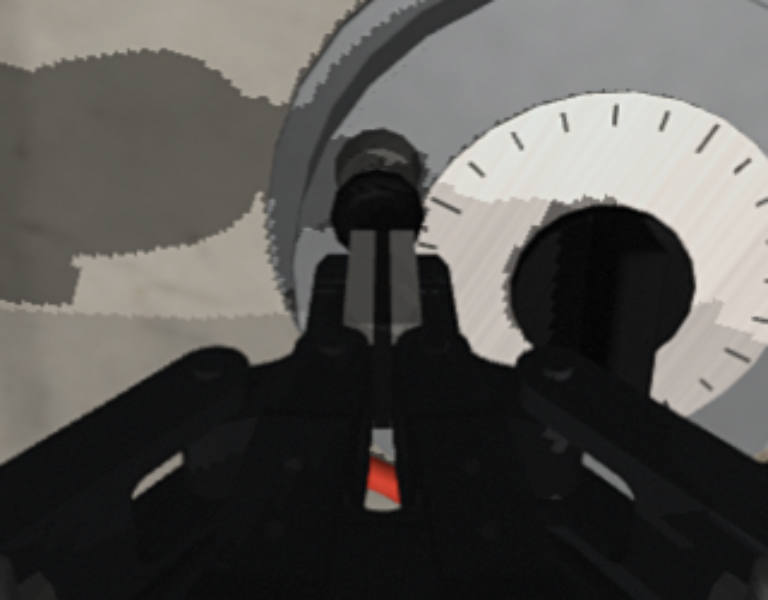

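>>> drive_tool(
  series=[
    [[0,0,-1.5,8,0,0,0],[0,0,-1.5,14,0,0,0],[0,0,-1.5,16,0,0,0],[0,0,-1.5,17,0,0,0],[0,0,-1.5,18,0,0,0],[0,0,-1.5,19,0,0,0],[0,0,-1.5,19.7,0,0,0]],
  ],
)

```text
clock: 15.63
ee_pos: [456.5, 168.3, 79.7]
tcp_rot: [0.0, 0.589, 0.808, 0.0]
contact_force: [-0.1, 0.3, 3.4]
opening: -0.2
finger_force: 1.7
```

>>> drive_tool(
  series=[
    [[0,0,0,0.5,0,0,0],[0,0,0,1,0,0,0]],
  ],
)

```text
clock: 15.8
ee_pos: [456.5, 168.4, 78.8]
tcp_rot: [0.0, 0.589, 0.808, 0.0]
contact_force: [-0.8, -0.7, 3.6]
opening: -0.2
finger_force: 1.7
```

>>> drive_tool(
  series=[
    [[0,0,0,0.5,0,0,0],[0,0,0,1,0,0,0]],
  ],
)

```text
clock: 15.97
ee_pos: [456.5, 168.4, 77.7]
tcp_rot: [0.0, 0.589, 0.808, 0.0]
contact_force: [-0.9, 0.4, 3.6]
opening: -0.4
finger_force: 1.7
```

Contact at about 80 mm, about 4 N as expected. On past the possible block depth, in small steps.

>>> drive_tool(
  series=[
    [[0,0,0,0.4,0,0,0],[0,0,0,0.8,0,0,0]],
  ],
)

```text
clock: 16.13
ee_pos: [456.5, 168.3, 76.8]
tcp_rot: [0.0, 0.589, 0.808, 0.0]
contact_force: [-0.5, -0.2, 3.0]
opening: 0.1
finger_force: 1.7
```

>>> drive_tool(
  series=[
    [[0,0,0,0.4,0,0,0],[0,0,0,0.8,0,0,0]],
  ],
)

```text
clock: 16.3
ee_pos: [456.5, 168.3, 76.0]
tcp_rot: [0.0, 0.589, 0.808, 0.0]
contact_force: [-1.5, -0.4, 2.7]
opening: 0.2
finger_force: 1.7
```

>>> drive_tool(
  series=[
    [[0,0,0,0.4,0,0,0],[0,0,0,0.8,0,0,0],[0,0,0,1.2,0,0,0],[0,0,0,1.6,0,0,0],[0,0,0,2,0,0,0]],
  ],
)

```text
clock: 16.72
ee_pos: [456.5, 168.3, 74.0]
tcp_rot: [0.0, 0.589, 0.808, 0.0]
contact_force: [0.4, 0.2, 4.0]
opening: -0.2
finger_force: 1.7
```

>>> drive_tool(
  series=[
    [[0,0,0,0.4,0,0,0],[0,0,0,0.8,0,0,0],[0,0,0,1.2,0,0,0],[0,0,0,1.6,0,0,0],[0,0,0,2,0,0,0]],
  ],
)

```text
clock: 17.13
ee_pos: [456.5, 168.4, 72.0]
tcp_rot: [0.0, 0.589, 0.808, 0.0]
contact_force: [0.5, -0.6, 2.7]
opening: 0.1
finger_force: 1.7
```

>>> drive_tool(
  series=[
    [[0,0,0,0.4,0,0,0],[0,0,0,0.8,0,0,0],[0,0,0,1.2,0,0,0],[0,0,0,1.6,0,0,0],[0,0,0,2,0,0,0]],
  ],
)

```text
clock: 17.55
ee_pos: [456.5, 168.3, 70.0]
tcp_rot: [0.0, 0.589, 0.808, 0.0]
contact_force: [0.2, -1.0, 3.9]
opening: 0.2
finger_force: 1.7
```

>>> drive_tool(
  series=[
    [[0,0,0,0.2,0,0,0],[0,0,0,0.4,0,0,0],[0,0,0,0.6,0,0,0],[0,0,0,0.8,0,0,0]],
  ],
)

```text
clock: 17.88
ee_pos: [456.5, 168.3, 69.2]
tcp_rot: [0.0, 0.589, 0.808, 0.0]
contact_force: [-0.1, -2.0, 3.4]
opening: -0.3
finger_force: 1.7
```

>>> drive_tool(
  series=[
    [[0,0,0,0.2,0,0,0],[0,0,0,0.4,0,0,0]],
  ],
)

```text
clock: 18.05
ee_pos: [456.5, 168.3, 68.8]
tcp_rot: [0.0, 0.589, 0.808, 0.0]
contact_force: [0.0, -0.3, 2.7]
opening: -0.1
finger_force: 1.7
```

>>> drive_tool(
  series=[
    [[0,0,0,0.1,0,0,0],[0,0,0,0.2,0,0,0]],
  ],
)

```text
clock: 18.22
ee_pos: [456.5, 168.4, 68.6]
tcp_rot: [0.0, 0.589, 0.808, 0.0]
contact_force: [0.3, -0.7, 3.5]
opening: 0.2
finger_force: 1.7
```

>>> drive_tool(
  series=[
    [[0,0,0,0.1,0,0,0],[0,0,0,0.2,0,0,0]],
  ],
)

```text
clock: 18.38
ee_pos: [456.5, 168.3, 68.4]
tcp_rot: [0.0, 0.589, 0.808, 0.0]
contact_force: [0.8, -0.9, 3.8]
opening: -0.2
finger_force: 2.0
```

>>> drive_tool(
  series=[
    [[0,0,0,0.1,0,0,0],[0,0,0,0.2,0,0,0]],
  ],
)

```text
clock: 18.55
ee_pos: [456.5, 168.4, 68.3]
tcp_rot: [0.0, 0.589, 0.808, 0.0]
contact_force: [0.1, -1.0, 5.6]
opening: 0.2
finger_force: 2.6
```

>>> drive_tool(
  series=[
    [[0,0,0,0.1,0,0,0],[0,0,0,0.2,0,0,0]],
  ],
)

```text
clock: 18.72
ee_pos: [456.5, 168.4, 68.2]
tcp_rot: [0.0, 0.589, 0.808, 0.0]
contact_force: [-0.9, -1.6, 7.0]
opening: -0.1
finger_force: 3.3
```

The pin is on the pad, as the force is now rising. I hold briefly, then retreat straight up.

>>> drive_tool(
  series=[
    [[0,0,0,0,0,0,0],[0,0,0,0,0,0,0],[0,0,0,0,0,0,0],[0,0,0,-5,0,0,0],[0,0,0,-20,0,0,0],[0,0,0,-50,0,0,0],[0,0,0,-80,0,0,0],[0,0,0,-80,0,0,0],[0,0,0,-80,0,0,0],[0,0,0,-80,0,0,0]],
  ],
)

```text
clock: 19.55
ee_pos: [455.7, 168.6, 147.7]
tcp_rot: [-0.0, 0.589, 0.808, -0.0]
contact_force: [-0.3, 0.6, -0.2]
opening: -0.4
finger_force: 0.0
```

```bash
python3 t.py; python3 look.py pics/w6.png; python3 - <<'E'
from h import *
f=bot.grab_frame("side"); cv2.imwrite("pics/s6.png",cv2.resize(f["img"][110:260,240:440],(800,600),interpolation=cv2.INTER_CUBIC))
for m in bot.mark_of("side","pin_top")[:1]: print(m)
for z in(68,80): print(z,proj(f,[457,168,z]))
E
```

```text
yaw 107.85 tq [-0.034  0.024  0.013] F [-0.3  0.6 -0.2] j7 -0.004 q7 0.231 p [455.7 168.6 147.7] op -0.4 0.0
tool shift [-45.2  69.7 -83.3]
tool x deg 107.85 z [-0.  0. -1.] q [-0.7  0.6  0.3  2.1 -0.3  0.6  0.2] t 19.55
[429.6 248.9 289.9]
index_head 0.64 [515.4 263.2] [689.1 148.3   0. ]
index_head 0.61 [386.  219.7] [532.9 152.9   0. ]
knob_grip 0.77 [406.4 254.4] [535.9 152.3  69. ]
pin_top 0.6 [320.9 210.2] [456.  171.8  80. ]
{'point': [394.1, 191.8], 'score': 0.62}
68 [[395.39040687 194.10559441]]
80 [[396.00293037 188.85521949]]
```

View pics/s6.png

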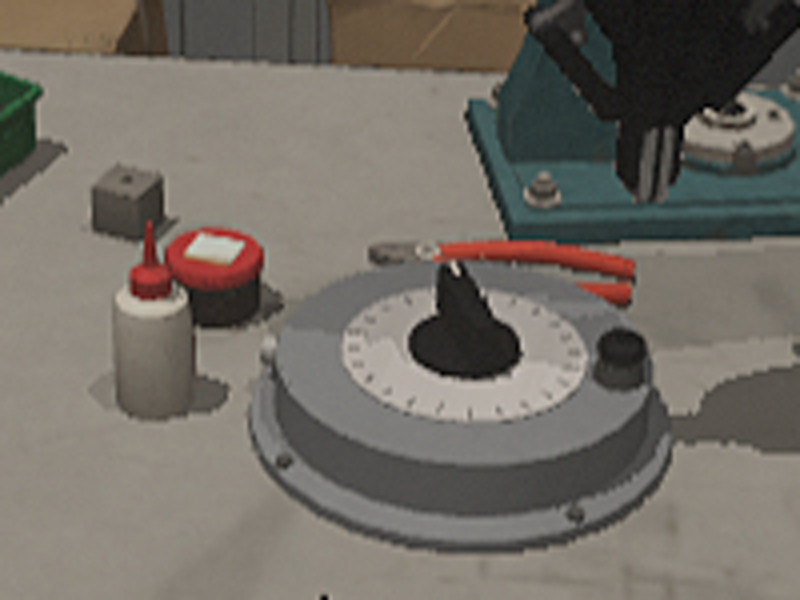

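The side picture shows the pin head seated low at (622,345), down from (624,325) at the start. The bar is turned to the notch, and the bottle, pot and cutters haven't moved.

```bash
python3 -c "
from station import bot
print(bot.sign_off())"
```

```text
the job is handed in; nothing more can be done
None
```

I turned the knob clockwise into its notch at about 1.07 rad and pressed the pin fully home; the highest force I read was about 7 N. I then let go and handed the job in with the arm clear and the bystanders where they were; sign-off gave no verdict.

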